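# Raise the hood window to its working mark

## Task

Open the window of the clear bench hood to working height: with the fingertips under its lip, push it up until the lip is level with the diamond-shaped mark on one of the posts (not the round one), and leave it there. Do not let it run more than a couple of centimetres past the mark, do not grip the lip, and leave everything on the bench where it stands.

Things in the scene. Friction and masses are not known exactly. Their poses are not given: they have to be found in the camera images.
- sash (a joint): height of the counterweighted window (clear pane in an aluminium frame, slides straight up in the hood's front): metres above its lowest position, 0 to 0.22, growing upward. The weights nearly balance it: it stays where it is left, and moving it takes about 2 to 5 N either way.
- lip_mid (a point): middle of the front edge of the window's lip, half-way up its thickness; moves with the window. The lip is a level aluminium ledge along the window's bottom edge, 300 mm long, 17 mm thick, standing out 45 mm in front of the hood's posts towards the robot; its underside is 8.5 mm below this point. Site axes: x level, pointing from the robot's side straight into the hood, y along the lip, z up. Below the lip is a free opening down to the work surface (90 mm or more).
- diamond_mid (a point): centre of the diamond-shaped steel plate that marks the working height: a level plate 6 mm thick, 32 mm square, turned so that a corner points at the robot and one at the lip. It stands out on a short stem from the front of the left or the right post of the hood, this point 35 mm in front of the post's face and 200 mm to one side of the lip's middle (50 mm beyond the lip's end). Its height and side vary.
- round_mid (a point): centre of the level round steel plate (36 mm across, 6 mm thick) on the other post: a mark for another job, to be ignored
- hood: clear bench hood with aluminium posts, 424 mm wide, 220 mm deep, 620 mm tall, open at the back and top; origin on the work surface in the middle of its front; x points from the front into the hood, z up. The fixed upper front panel and its rails begin 400 mm above the surface and stand at most 12 mm in front of the origin's plane.
- dish: single clear Petri dish, 90 mm across, 15 mm high, lying in front of the window; origin at the centre of its underside; to be left where it is
- dish_stack: stack of three such dishes, 45 mm high, inside the hood; origin at the centre of its underside; to be left where it is
- tube_rack: white rack of capped tubes, 80 x 140 x 75 mm high, inside the hood; origin at the centre of its underside; to be left where it is
- bottle: amber reagent bottle, 64 mm across, 110 mm high, in front of one side of the hood; origin at the centre of its underside; to be left where it is
- tip_box: grey pipette tip box with clear lid, 85 x 120 x 72 mm high, in front of one side of the hood; origin at the centre of its underside; to be left where it is
- pen: white marker pen, 130 mm long, 12 mm thick, lying in front of the hood; origin at the centre of its underside; to be left where it is

How it is judged:
On the way, in this order (a step that is already met when the one before it is completed fails the run):
1. the fingers push against the underside of the lip, the window still below the mark (contact force between the fingers and sash_c0 above 0.5 N and z of lip_mid in the frame of diamond_mid below -0.02 m), for 0.05 s.
2. the lip is level with the diamond mark (z of lip_mid in the frame of diamond_mid between -0.01 and 0.01 m), for 0.2 s.
At the end, for the whole second after the job is handed in: The middle of the lip's thickness is within 10 mm of the height of the diamond mark's centre, the window is at rest, and no bystander is more than 25 mm from where it stood (all of step 2 and velocity of joint sash between -0.01 and 0.01 m/s and distance of each of dish, dish_stack, tube_rack, bottle, tip_box, pen from where it was at the start of the episode below 0.025 m); the robot touches nothing.
It fails at once if the lip is gripped (squeezed from above and below at once) (contact force between the fingers and sash_c0 above 1 N and contact force between the fingers and sash_c1 above 1 N).
It fails at once if the window runs more than 30 mm past the mark (z of lip_mid in the frame of diamond_mid above 0.03 m).
It fails at once if a bystander is lifted, carried or pushed away (distance of any of dish, dish_stack, tube_rack, bottle, tip_box, pen from where it was at the start of the episode above 0.03 m).
It also fails if it takes over 40 s, if anything falls off the work surface, if the arm or the gripper's body presses on something with over 40 N, if the wrist force passes 120 N, or if a joint passes its speed limit or range.

## Robot

A 6-joint arm with a two-finger parallel gripper is mounted at the origin on the work surface. World frame = base frame: x ahead of the robot, y to its left, z up, the work surface at z = 0. Lengths are in m, angles in rad, forces in N, time in s.
With the tool pointing down it reaches from about 0.25 to 0.775 m from the base axis. Payload 4 kg.
Tool frame: the origin (TCP) lies on the front face of the gripper's body, between the roots of the fingers; the fingertips stand 97 mm ahead of it and the grasp point (between the pads) lies 78 mm ahead of it; z points along the fingers, y is the direction in which the jaws open and shut (so a half turn about z gives the same grasp; the last joint's range is limited). The gripper opens to 94 mm and grips with 3 to 60 N. Pads are 16 mm wide; open, the fingers measure 119 mm over their backs; the gripper's body (75 mm by 177 mm) begins 78 mm behind the grasp point.
Start: joints at [1.222, 0.087, 1.371, -0, 1.684, -0.103], TCP at [0.134, 0.533, 0.303] pointing down, gripper open.
Joint ranges: [-3.1, 3.1], [-0.76, 2.03], [0.27, 2.55], [-1.08, 4.22], [0.17, 2.65], [-2.57, 2.57]. Speed limits (rad/s): [2.79, 2.79, 3.14, 3.14, 3.14, 3.14].

## Interface

Orientations are given as a rotation vector (axis times angle).
In Python, from bench import read_state, snapshot, sign_off gives the robot as it stands. The module is installed in compiled form; this text tells all that it offers.
- The arm moves only by the tool jog_arm, never from a script. Its argument "deltas" is a list that holds one entry, the list of rows, each a list of 5 numbers: the shift along the tool's x, y, z in m, then the turn about the tool's z in rad, then the closure in counts, from 0 (fully open) to 255 (shut). In form: [[[tx, ty, tz, twist, claw], ...]]. A call has 1 to 5 rows; each row is the pose to reach, as a shift and turn from the pose commanded when the call began, along the tool's axes at that moment; what a row does not reach only later rows make up. A row lasts 1/8 s, in which the tool goes at most 62.5 mm and 10.7 degrees, less where a joint would pass 70% of its speed; a pose out of reach is approached as far as the arm can. A call with a gripper value outside its range is refused whole. The fingers move at their own pace and stop on an object; "newtons" is the grip in N (left out, the last holds). Time passes only in rows, so rows that repeat a pose let the fingers close. It gives the time, the measured TCP pose, the force and the opening at its end, in the units of the state.
- read_state(): the state, without advancing time (a new reading comes with each control period).
- snapshot(name): name is "scene" or "top" or "wrist"; returns a dict with "pixels" (420x560x3 uint8, red, green, blue), "mtx" (3x3 intrinsics, pixels), "rvec" (rotation vector, rad) and "tvec" (3), from world to camera coordinates, as OpenCV has them. Camera axes: x right, y down, z forward; pixel columns grow to the right and rows downward; lengths in m; the calibration is good to about 2 mm. A picture is of the moment at which its call begins. There is no depth.
- sign_off(): hands the job in, once; it reports no verdict.
The state is a dict: "time_s": time; "joint_pos": joint angles; "joint_vel": joint speeds; "joint_efforts": joint torques, N m; "eef_pos": TCP position; "ee_rot": TCP orientation; "ft_force": force on the tool from outside, world axes, zero at the start; "ft_torque": the same for the moment, N m; "grip_width": finger opening in m.
Only numpy, scipy, OpenCV 4.12 (cv2) and the standard library are available. Lean on these libraries where they do the work, as an engineer would, in place of code of your own. Each camera call takes 0.05 s, during which the arm holds its last target. There are 200 camera calls.

## Working session

There is one attempt and no reset: what is moved stays moved. The work goes in short steps, Python scripts to look and compute and a tool call to move; the robot and the scene stay as the last step left them, time stands still between calls to the robot, and variables do not carry over. Pictures are saved under pics/ and viewed, about 8 in all and at most 12, crops included, and the job is handed in when it is done.

Besides the shell and the picture viewer there is one more tool, called after "Request:" as name([rows], argument=value, ...), one row to a line, values as JSON. jog_arm: Moves the arm, as the interface text tells. Its arguments: {"type":"object","properties":{"deltas":{"type":"array","items":{"type":"array","items":{"type":"array","items":{"type":"number"}}}},"newtons":{"type":"number"}},"required":["deltas"]}

```bash
mkdir -p pics; cat > h.py <<'E'
import numpy as np,cv2,json
from bench import read_state,snapshot
def snap(cam,fn):
    s=snapshot(cam); cv2.imwrite('pics/'+fn+'.png',s['pixels'][:,:,::-1]); np.savez('pics/'+fn+'.npz',**s); return s
def load(fn): return dict(np.load('pics/'+fn+'.npz'))
def ray(s,u,v):
    R=cv2.Rodrigues(np.array(s['rvec'],float))[0]; t=np.array(s['tvec'],float).ravel()
    d=R.T@np.linalg.inv(s['mtx'])@np.array([u,v,1.]); return -R.T@t,d/np.linalg.norm(d)
def tri(obs):
    A=np.zeros((3,3));b=np.zeros(3);rs=[ray(*o) for o in obs]
    for c,d in rs: P=np.eye(3)-np.outer(d,d);A+=P;b+=P@c
    p=np.linalg.solve(A,b); return p,[np.linalg.norm((np.eye(3)-np.outer(d,d))@(p-c)) for c,d in rs]
def plane(s,u,v,z):
    c,d=ray(s,u,v); return c+d*(z-c[2])/d[2]
def proj(s,P): return cv2.projectPoints(np.array(P,float).reshape(-1,3),np.array(s['rvec'],float),np.array(s['tvec'],float),s['mtx'],None)[0].reshape(-1,2)
E
python3 - <<'E'
from h import *
for c in('scene','top'):
    s=snap(c,c+'1'); print(c,s['mtx'][0],s['mtx'][1],ray(s,280,210))
print(read_state())
E
```

```text
scene [467.22540075   0.         275.12592224] [  0.         467.22540075 210.95914348] (array([ 0.42782824, -0.3230813 ,  1.39489463]), array([ 0.13390331,  0.2791527 , -0.9508647 ]))
top [423.08630944   0.         277.88899283] [  0.         423.08630944 215.24963615] (array([0.43211554, 0.02532457, 1.08256527]), array([ 0.16671387,  0.00757325, -0.98597623]))
{'time_s': 0.1, 'joint_pos': array([ 1.22188298e+00,  8.78838812e-02,  1.37208682e+00, -2.69696881e-06,
        1.68361757e+00, -1.03096641e-01]), 'joint_vel': array([-0.00045458,  0.00028849, -0.00319886,  0.00070754,  0.00098653,
       -0.0002065 ]), 'joint_efforts': array([ 2.24042575e-03, -3.41251981e+01, -3.03302586e+01,  7.20385252e-02,
        3.03646596e-02, -1.02422089e-04]), 'eef_pos': array([0.1337406 , 0.5331784 , 0.30162779]), 'ee_rot': array([-3.85102328e-01, -3.11745058e+00,  3.05549545e-03]), 'ft_force': array([0.41563012, 0.40300026, 0.25663958]), 'ft_torque': array([-0.02905883,  0.03983165,  0.02254832]), 'grip_width': 0.09399792578433616}
```

View pics/scene1.png

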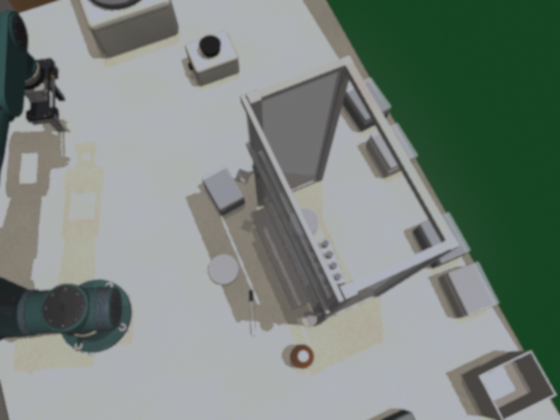

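View pics/top1.png

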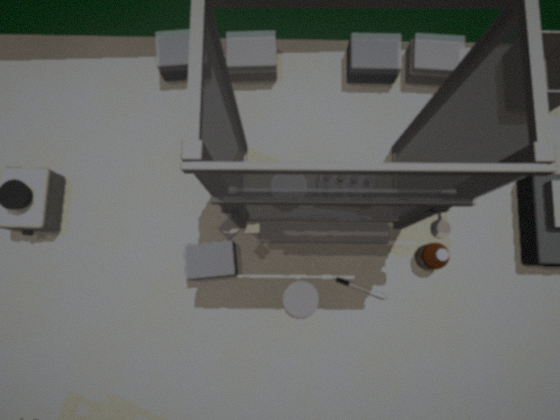

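The diamond is near (243,175) in scene and (230,225) in top, so it's on the left post. The round mark is at top (440,228). The tip box is on the left, the bottle on the right, and the dish and pen are in front. I'll enlarge and brighten the relevant areas.

```bash
python3 - <<'E'
from h import *
def crop(fn,u0,v0,w,h,k,out):
    p=load(fn)['pixels'][v0:v0+h,u0:u0+w,::-1]
    p=(255*(p/255.)**0.6).astype('uint8'); p=cv2.resize(p,None,fx=k,fy=k,interpolation=cv2.INTER_CUBIC)
    for i in range(0,w,20): cv2.putText(p,str(u0+i),(i*k,10),0,.35,(0,0,255),1);cv2.line(p,(i*k,12),(i*k,18),(0,0,255),1)
    for j in range(0,h,20): cv2.putText(p,str(v0+j),(0,j*k+4),0,.35,(0,0,255),1)
    cv2.imwrite('pics/'+out+'.png',p)
crop('scene1',190,140,160,190,3,'sc'); crop('top1',180,150,300,170,2,'tc')
crop('scene1',190,150,140,180,3,'sc')
a=cv2.imread('pics/sc.png')
crop('top1',185,185,270,140,2.0.__int__() if 0 else 2,'tc')
E
```

```text
(no output)
```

View pics/sc.png

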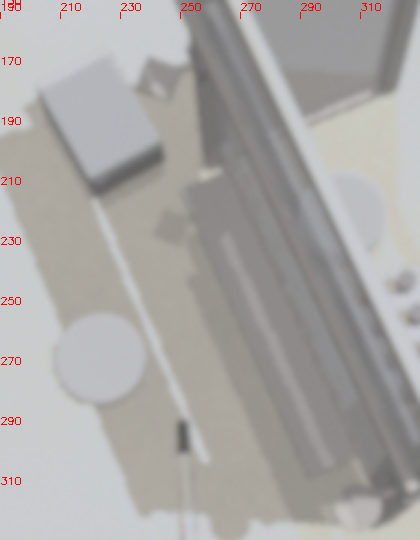

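View pics/tc.png

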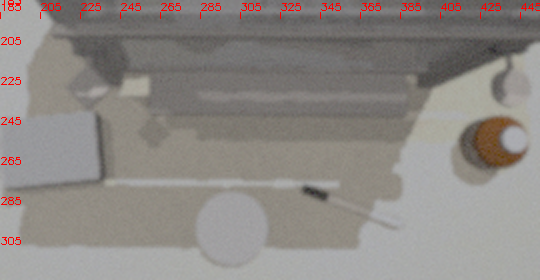

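```bash
python3 - <<'E'
from h import *
S=load('scene1');T=load('top1')
D,e=tri([(S,242,176),(T,231.5,229)]);print('D',D,e)
Rr,e=tri([(S,309,320),(T,441,229)]);print('R',Rr,e,np.linalg.norm((D-Rr)[:2]))
yv=(D-Rr);yv[2]=0;yv/=np.linalg.norm(yv);xv=np.array([yv[1],-yv[0],0])
M=(D+Rr)/2;M[2]=0
print('yaw',np.arctan2(xv[1],xv[0]),'hood org',M+.035*xv)
# lip front at 45mm: 10mm in front of D line
for z in(.1,.13,.16,.19,.22,.25,.28,.31):
    P=[M-.010*xv+s*.15*yv+[0,0,z] for s in(1,-1)]+[M+.035*xv+s*.15*yv+[0,0,z] for s in(1,-1)]
    print(z,proj(T,P).round(0).tolist(),proj(S,P).round(0).tolist())
for n,u,v,z in(('dish',301,299,.015),('pen1',337,279,.01),('pen2',385,298,.01),('bot',442,257,.11),('tb',236,243,.072),('tb',236,274,.072),('tb',187,243,.072)):print(n,plane(T,u,v,z))
E
```

```text
D [0.52876332 0.12210721 0.29088695] [np.float64(0.001329110793150155), np.float64(0.0013291107931502032)]
R [ 0.53815815 -0.27087063  0.29327341] [np.float64(0.0013595708365024164), np.float64(0.0013595708365023535)] 0.3930901198795604
yaw 0.023902208397262453 hood org [ 0.56845073 -0.07354521  0.        ]
0.1 [[261.0, 243.0], [390.0, 243.0], [261.0, 224.0], [389.0, 224.0]] [[249.0, 216.0], [293.0, 312.0], [263.0, 210.0], [308.0, 305.0]]
0.13 [[260.0, 242.0], [393.0, 242.0], [260.0, 222.0], [393.0, 222.0]] [[248.0, 213.0], [293.0, 311.0], [263.0, 207.0], [308.0, 304.0]]
0.16 [[260.0, 240.0], [397.0, 240.0], [260.0, 220.0], [396.0, 220.0]] [[248.0, 210.0], [294.0, 310.0], [263.0, 203.0], [309.0, 302.0]]
0.19 [[259.0, 239.0], [401.0, 239.0], [259.0, 218.0], [400.0, 218.0]] [[247.0, 206.0], [294.0, 308.0], [262.0, 200.0], [310.0, 301.0]]
0.22 [[258.0, 237.0], [405.0, 238.0], [258.0, 216.0], [404.0, 216.0]] [[247.0, 203.0], [295.0, 307.0], [262.0, 196.0], [311.0, 299.0]]
0.25 [[257.0, 236.0], [409.0, 236.0], [257.0, 213.0], [408.0, 213.0]] [[246.0, 199.0], [295.0, 306.0], [262.0, 192.0], [312.0, 298.0]]
0.28 [[256.0, 234.0], [414.0, 234.0], [257.0, 211.0], [413.0, 211.0]] [[245.0, 195.0], [296.0, 304.0], [262.0, 188.0], [313.0, 296.0]]
0.31 [[255.0, 232.0], [419.0, 233.0], [256.0, 208.0], [418.0, 208.0]] [[245.0, 191.0], [296.0, 303.0], [261.0, 184.0], [314.0, 294.0]]
dish [ 0.39045146 -0.02401056  0.015     ]
pen1 [ 0.44175531 -0.11347468  0.01      ]
pen2 [ 0.39810731 -0.23275256  0.01      ]
bot [ 0.49667707 -0.339804    0.11      ]
tb [0.52030613 0.13645117 0.072     ]
tb [0.44680414 0.13344138 0.072     ]
tb [0.51738467 0.253994   0.072     ]
```

```bash
python3 - <<'E'
from h import *
S=load('scene1');T=load('top1')
for n,u,v in(('box',90,10),('box2',175,20),('box3',100,55),('cube',210,55)):
  print(n,plane(S,u,v,.0).round(2),plane(S,u,v,.15).round(2))
for n,u,v in(('cube',20,200),('cubeR',60,175)): print(n,plane(T,u,v,.0).round(2))
s=snap('wrist','w1');print(ray(s,280,210))
R=cv2.Rodrigues(read_state()['ee_rot'])[0];print(R.round(3))
E
```

```text
box [0.29 1.06 0.  ] [0.3  0.91 0.15]
box2 [0.56 0.9  0.  ] [0.55 0.77 0.15]
box3 [0.27 0.86 0.  ] [0.28 0.73 0.15]
cube [0.62 0.71 0.  ] [0.6  0.6  0.15]
cube [0.63 0.71 0.  ]
cubeR [0.69 0.62 0.  ]
(array([0.05657261, 0.55379688, 0.38415031]), array([ 0.26214891, -0.05511775, -0.96345212]))
[[-0.97   0.243 -0.001]
 [ 0.243  0.97  -0.002]
 [ 0.    -0.002 -1.   ]]
```

View pics/w1.png

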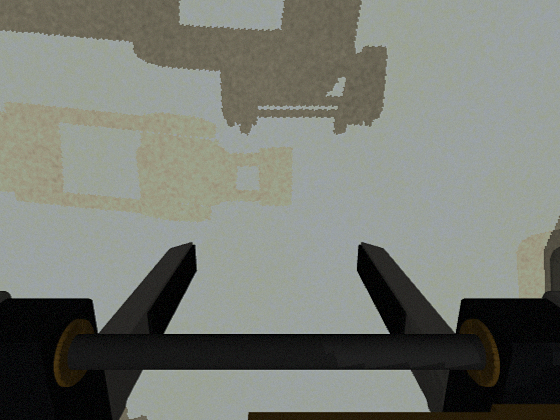

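Request:
jog_arm([
  [[-0.032,-0.048,-0.018,0,0],[-0.064,-0.096,-0.036,0,0],[-0.096,-0.144,-0.054,0,0],[-0.128,-0.192,-0.072,0,0],[-0.16,-0.24,-0.09,0,0]],
])

```text
time_s: 0.78
eef_pos: [0.2306, 0.26, 0.393]
ee_rot: [0.384, 3.118, 0.0]
ft_force: [1.1, 0.3, 0.5]
grip_width: 0.0938
```

Request:
jog_arm([
  [[-0.032,-0.048,-0.018,0,0],[-0.064,-0.096,-0.036,0,0],[-0.096,-0.144,-0.054,0,0],[-0.128,-0.192,-0.072,0,0],[-0.16,-0.24,-0.09,0,0]],
])

```text
time_s: 1.4
eef_pos: [0.3273, -0.0119, 0.4832]
ee_rot: [0.386, 3.117, 0.001]
ft_force: [0.6, 1.4, 0.7]
grip_width: 0.094
```

Request:
jog_arm([
  [[0,0,0,0.18,0],[0,0,0,0.36,0],[0,0,0,0.54,0],[0,0,0,0.72,0],[0,0,0,0.9,0]],
])

```text
time_s: 2.02
eef_pos: [0.3273, -0.01, 0.4824]
ee_rot: [-1.711, -2.634, 0.0]
ft_force: [-0.3, -0.4, -0.6]
grip_width: 0.094
```

Request:
jog_arm([
  [[0,0,0,0.18,0],[0,0,0,0.36,0],[0,0,0,0.54,0],[0,0,0,0.72,0],[0,0,0,0.9,0]],
])

```text
time_s: 2.65
eef_pos: [0.3273, -0.01, 0.4824]
ee_rot: [-2.686, -1.628, 0.0]
ft_force: [-0.4, 0.3, -1.0]
grip_width: 0.094
```

Request:
jog_arm([
  [[0,0,0,0.18,0],[0,0,0,0.36,0],[0,0,0,0.54,0],[0,0,0,0.72,0],[0,0,0,0.9,0]],
])

```text
time_s: 3.28
eef_pos: [0.3273, -0.01, 0.4824]
ee_rot: [-3.127, -0.298, 0.001]
ft_force: [0.2, -0.3, 0.6]
grip_width: 0.0933
```

Request:
jog_arm([
  [[0,0,0,0.17,0],[0,0,-0.06,0.17,0],[0,0,-0.12,0.17,0],[0,0,-0.18,0.17,0],[0,0,-0.24,0.17,0]],
])

```text
time_s: 3.9
eef_pos: [0.3266, -0.0098, 0.7245]
ee_rot: [3.141, 0.041, 0.001]
ft_force: [1.3, -1.1, 1.3]
grip_width: 0.094
```

```bash
python3 -c "
from h import *
s=read_state();print(s['joint_pos'].round(3),s['eef_pos'],cv2.Rodrigues(s['ee_rot'])[0].round(3))"
```

```text
[-0.204 -0.049  0.589  0.     2.6    1.341] [ 0.32657254 -0.00981699  0.72446558] [[ 1.     0.026  0.001]
 [ 0.026 -1.    -0.   ]
 [ 0.001  0.    -1.   ]]
```

Request:
jog_arm([
  [[0,0,-0.05,0,0],[0,0,-0.1,0,0],[0,0,-0.1,0,0]],
])

```text
time_s: 4.28
eef_pos: [0.3221, -0.009, 0.7597]
ee_rot: [3.129, 0.04, 0.082]
ft_force: [0.1, 0.2, -0.1]
grip_width: 0.0941
```

```bash
python3 -c "
from h import *
s=read_state();print(s['joint_pos'].round(3),s['eef_pos'],cv2.Rodrigues(s['ee_rot'])[0].round(3))"
```

```text
[-0.205  0.005  0.429  0.     2.654  1.341] [ 0.32209755 -0.00896391  0.75972359] [[ 0.998  0.025  0.052]
 [ 0.026 -1.    -0.011]
 [ 0.052  0.012 -0.999]]
```

The tool tilts when it's pushed past its reach. I'll check whether the tilt builds up and whether it persists.

Request:
jog_arm([
  [[0,0,-0.06,0,0],[0,0,-0.12,0,0],[0,0,-0.18,0,0],[0,0,-0.18,0,0]],
])

```text
time_s: 4.78
eef_pos: [0.3069, -0.0057, 0.7761]
ee_rot: [3.114, 0.04, 0.162]
ft_force: [0.9, -0.2, -0.2]
grip_width: 0.0936
```

Request:
jog_arm([
  [[0,0,0.05,0,0],[0,0,0.1,0,0]],
])

```text
time_s: 5.03
eef_pos: [0.3179, -0.0079, 0.6754]
ee_rot: [3.114, 0.04, 0.165]
ft_force: [0.2, 0.2, 0.5]
grip_width: 0.0939
```

```bash
python3 -c "
from h import *
s=read_state();print(s['joint_pos'].round(3),s['eef_pos'],cv2.Rodrigues(s['ee_rot'])[0].round(3))"
```

```text
[-0.204 -0.219  0.87   0.     2.382  1.341] [ 0.31792161 -0.00794359  0.67536463] [[ 0.994  0.024  0.106]
 [ 0.027 -0.999 -0.022]
 [ 0.106  0.025 -0.994]]
```

```bash
cat > kin.py <<'E'
from h import *
from scipy.optimize import least_squares
data=[([.0879,1.372,1.6836],[.1337,.5332,.3016]),([-.049,.589,2.6],[.3266,-.0098,.7245]),([.005,.429,2.654],[.3221,-.009,.7597]),([-.219,.87,2.382],[.3179,-.0079,.6754])]
def fk(q,p):
    r0,z0,L1,L2,d,ox,o=p; a,b,c=q[0],q[0]+q[1],q[0]+q[1]+q[2]
    return np.array([r0+L1*np.sin(a)+L2*np.sin(b)+ox*np.cos(b)+d*np.sin(c), z0+L1*np.cos(a)+L2*np.cos(b)-ox*np.sin(b)+d*np.cos(c)])
def res(p):
    return np.concatenate([fk(q,p)-[np.sqrt(x*x+y*y-p[6]**2),z] for q,(x,y,z) in data]+[1e-3*(np.array(p)-P0)])
P0=np.array([0,.3,.35,.3,.2,0,.06])
f=least_squares(res,P0,x_scale=.1); P=f.x
E
python3 - <<'E'
from kin import *
print(P.round(4),f.fun[:8].round(4))
lo=[-.76,.27,.17];hi=[2.03,2.55,2.65]
def ik(q0,tgt,ang,w):
    return least_squares(lambda q:np.r_[(fk(q,P)-tgt)/w,sum(q)-ang],np.clip(q0,np.add(lo,1e-3),np.subtract(hi,1e-3)),bounds=(lo,hi)).x
qB=data[1][0];xB=fk(qB,P)
for w in(.1,.2,.3,.5,1.):
    q=ik(qB,xB+[0,.1],sum(qB),w); qb=ik(q,fk(q,P)+[0.018,.18],sum(q),w)
    print(w,(fk(q,P)-xB).round(3),round(np.pi-sum(q),3),round(np.pi-sum(qb),3),(fk(qb,P)-xB).round(3))
print('reach max tilt horiz:')
for x,z in((.33,.1),(.4,.1),(.45,.1)):
  for t in(.6,.8,1.0,1.3):
    q=ik([.3,1.5,1.],[x,z+.0],np.pi-t,1);print(x,z,t,q.round(2),(fk(q,P)-[x,z]).round(3))
E
```

```text
[0.0035 0.1547 0.446  0.4989 0.2511 0.1021 0.0191] [-0. -0.  0. -0.  0. -0. -0.  0.]
0.1 [-0.005  0.081] 0.255 1.048 [0.008 0.227]
0.2 [-0.004  0.07 ] 0.173 0.663 [-0.005  0.147]
0.3 [-0.002  0.059] 0.136 0.363 [-0.017  0.099]
0.5 [-0.001  0.041] 0.075 0.184 [-0.012  0.074]
1.0 [-0.     0.025] 0.026 0.076 [0.011 0.041]
reach max tilt horiz:
0.33 0.1 0.6 [-0.7   2.45  0.8 ] [ 0. -0.]
0.33 0.1 0.8 [-0.76  2.55  0.55] [ 0.011 -0.005]
0.33 0.1 1.0 [-0.75  2.55  0.35] [0.042 0.03 ]
0.33 0.1 1.3 [-0.76  2.52  0.17] [0.072 0.096]
0.4 0.1 0.6 [-0.43  2.32  0.66] [ 0. -0.]
0.4 0.1 0.8 [-0.5   2.43  0.41] [ 0. -0.]
0.4 0.1 1.0 [-0.56  2.54  0.17] [-0.004  0.006]
0.4 0.1 1.3 [-0.76  2.51  0.17] [0.006 0.105]
0.45 0.1 0.6 [-0.28  2.22  0.6 ] [ 0. -0.]
0.45 0.1 0.8 [-0.33  2.33  0.34] [-0.  0.]
0.45 0.1 1.0 [-0.45  2.43  0.17] [-0.012  0.026]
0.45 0.1 1.3 [-0.76  2.5   0.17] [-0.042  0.11 ]
```

Request:
jog_arm([
  [[0,-0.043,0,0,0],[0,-0.086,0,0,0],[0.007,-0.086,-0.06,0,0],[0.013,-0.086,-0.12,0,0],[0.013,-0.086,-0.12,0,0]],
])

```text
time_s: 5.65
eef_pos: [0.3136, 0.0807, 0.7819]
ee_rot: [3.113, 0.042, 0.199]
ft_force: [-0.1, 0.3, -0.3]
grip_width: 0.0941
```

Request:
jog_arm([
  [[0.007,0,-0.06,0,0],[0.013,0,-0.12,0,0],[0.02,0,-0.18,0,0],[0.026,0,-0.24,0,0],[0.032,0,-0.3,0,0]],
])

```text
time_s: 6.28
eef_pos: [0.2964, 0.0791, 0.7949]
ee_rot: [3.108, 0.041, 0.265]
ft_force: [0.5, 0.1, 0.3]
grip_width: 0.0941
```

```bash
cat > st.py <<'E'
from h import *
s=read_state();print(s['time_s'],s['joint_pos'].round(3),s['eef_pos'].round(4),s['ft_force'].round(1));R=cv2.Rodrigues(s['ee_rot'])[0];print(R.round(3));print('tip',s['eef_pos']+.097*R[:,2],'tiltdeg',np.degrees(np.arccos(-R[2,2])))
E
python3 st.py
```

```text
6.275 [ 0.106  0.019  0.299 -0.079  2.654  1.577] [0.2964 0.0791 0.7949] [0.5 0.1 0.3]
[[ 0.985  0.024  0.17 ]
 [ 0.028 -0.999 -0.019]
 [ 0.169  0.024 -0.985]]
tip [0.31286129 0.07725835 0.69931967] tiltdeg 9.83542825523331
```

Request:
jog_arm([
  [[0.048,0.002,0.02,0,0],[0.096,0.005,0.04,0,0],[0.144,0.008,0.06,0,0],[0.193,0.01,0.08,0,0]],
])

```text
time_s: 6.78
eef_pos: [0.4878, 0.0705, 0.7234]
ee_rot: [3.108, 0.042, 0.291]
ft_force: [-0.3, 0.1, -0.5]
grip_width: 0.0938
```

```bash
python3 st.py
```

```text
6.775 [ 0.041  0.243  0.276 -0.039  2.436  1.554] [0.4878 0.0705 0.7234] [-0.3  0.1 -0.5]
[[ 0.982  0.025  0.186]
 [ 0.028 -0.999 -0.017]
 [ 0.185  0.022 -0.982]]
tip [0.50586135 0.06884095 0.62807637] tiltdeg 10.754662750685155
```

Request:
jog_arm([
  [[0.035,0.002,-0.052,0,0],[0.07,0.003,-0.104,0,0],[0.105,0.005,-0.156,0,0],[0.14,0.006,-0.208,0,0],[0.175,0.008,-0.26,0,0]],
])

```text
time_s: 7.4
eef_pos: [0.4716, 0.0585, 0.7402]
ee_rot: [3.104, 0.043, 0.352]
ft_force: [0.4, 0.4, -0.3]
grip_width: 0.0937
```

```bash
python3 st.py
```

```text
7.4 [ 0.013  0.21   0.274 -0.026  2.431  1.534] [0.4716 0.0585 0.7402] [ 0.4  0.4 -0.3]
[[ 0.974  0.025  0.224]
 [ 0.029 -0.999 -0.014]
 [ 0.223  0.02  -0.975]]
tip [0.49328912 0.05712438 0.64564162] tiltdeg 12.966064226908097
```

Request:
jog_arm([
  [[0.2,-0.01,-0.24,0,0]],
])

```text
time_s: 7.52
eef_pos: [0.4743, 0.0585, 0.7448]
ee_rot: [3.1, 0.044, 0.403]
ft_force: [0.2, 1.5, 0.8]
grip_width: 0.0939
```

Request:
jog_arm([
  [[0.2,-0.01,-0.24,0,0]],
])

```text
time_s: 7.65
eef_pos: [0.4745, 0.0585, 0.7512]
ee_rot: [3.095, 0.045, 0.457]
ft_force: [-0.8, 0.0, 0.6]
grip_width: 0.0939
```

Request:
jog_arm([
  [[0.2,-0.01,-0.24,0,0]],
])

```text
time_s: 7.78
eef_pos: [0.4733, 0.0584, 0.7584]
ee_rot: [3.089, 0.045, 0.511]
ft_force: [-0.5, 0.2, 0.7]
grip_width: 0.0937
```

Request:
jog_arm([
  [[0.2,-0.01,-0.24,0,0]],
])

```text
time_s: 7.9
eef_pos: [0.4709, 0.0582, 0.7664]
ee_rot: [3.082, 0.046, 0.566]
ft_force: [0.2, -0.4, 0.4]
grip_width: 0.0938
```

```bash
python3 st.py
```

```text
7.9 [ 0.005  0.169  0.275 -0.006  2.335  1.542] [0.4709 0.0582 0.7664] [ 0.2 -0.4  0.4]
[[ 0.934  0.028  0.355]
 [ 0.03  -1.    -0.002]
 [ 0.355  0.013 -0.935]]
tip [0.50534506 0.05796305 0.67574218] tiltdeg 20.80694376035179
```

Request:
jog_arm([
  [[0.22,-0.02,-0.21,0,0]],
])

```text
time_s: 8.02
eef_pos: [0.4729, 0.06, 0.773]
ee_rot: [3.074, 0.047, 0.624]
ft_force: [-0.5, 0.1, 0.6]
grip_width: 0.0938
```

Request:
jog_arm([
  [[0.22,-0.02,-0.21,0,0]],
])

```text
time_s: 8.15
eef_pos: [0.475, 0.0618, 0.779]
ee_rot: [3.065, 0.048, 0.678]
ft_force: [-0.5, -0.1, 0.4]
grip_width: 0.094
```

Request:
jog_arm([
  [[0.23,-0.02,-0.2,0,0]],
])

```text
time_s: 8.28
eef_pos: [0.4771, 0.0634, 0.7858]
ee_rot: [-3.053, -0.049, -0.736]
ft_force: [-0.4, -0.4, 0.2]
grip_width: 0.094
```

Request:
jog_arm([
  [[0.24,-0.02,-0.19,0,0]],
])

```text
time_s: 8.4
eef_pos: [0.4803, 0.0649, 0.7925]
ee_rot: [-3.036, -0.05, -0.793]
ft_force: [-0.4, 0.4, -0.8]
grip_width: 0.0943
```

Request:
jog_arm([
  [[0.25,-0.02,-0.18,0,0]],
])

```text
time_s: 8.52
eef_pos: [0.4844, 0.0663, 0.7993]
ee_rot: [-3.017, -0.05, -0.851]
ft_force: [0.2, 0.4, -1.1]
grip_width: 0.0941
```

Request:
jog_arm([
  [[0.26,-0.02,-0.17,0,0]],
])

```text
time_s: 8.65
eef_pos: [0.4893, 0.0675, 0.806]
ee_rot: [-2.997, -0.051, -0.909]
ft_force: [-0.5, -0.4, 0.4]
grip_width: 0.0939
```

Request:
jog_arm([
  [[0.26,-0.02,-0.16,0,0]],
])

```text
time_s: 8.78
eef_pos: [0.4939, 0.0687, 0.8132]
ee_rot: [-2.975, -0.052, -0.967]
ft_force: [-0.4, -0.1, -0.1]
grip_width: 0.0939
```

Request:
jog_arm([
  [[0.26,-0.02,-0.15,0,0]],
])

```text
time_s: 8.9
eef_pos: [0.498, 0.0699, 0.821]
ee_rot: [-2.952, -0.053, -1.026]
ft_force: [-0.8, -0.6, 0.6]
grip_width: 0.0944
```

```bash
python3 st.py
```

```text
8.9 [0.019 0.124 0.275 0.017 2.074 1.567] [0.498  0.0699 0.821 ] [-0.8 -0.6  0.6]
[[ 0.784  0.037  0.62 ]
 [ 0.027 -0.999  0.026]
 [ 0.62  -0.004 -0.784]]
tip [0.55816445 0.07246924 0.74493928] tiltdeg 38.35336462851727
```

Request:
jog_arm([
  [[0.27,0.0,-0.13,0,0]],
])

```text
time_s: 9.02
eef_pos: [0.5043, 0.0673, 0.8288]
ee_rot: [-2.926, -0.054, -1.087]
ft_force: [0.5, 0.4, -0.7]
grip_width: 0.0942
```

Request:
jog_arm([
  [[0.27,0.0,-0.12,0,0]],
])

```text
time_s: 9.15
eef_pos: [0.511, 0.0646, 0.8363]
ee_rot: [-2.901, -0.054, -1.145]
ft_force: [0.1, 0.7, 0.6]
grip_width: 0.0941
```

Request:
jog_arm([
  [[0.27,0.0,-0.11,0,0]],
])

```text
time_s: 9.28
eef_pos: [0.5171, 0.0621, 0.8445]
ee_rot: [-2.874, -0.055, -1.204]
ft_force: [0.4, -0.7, 0.5]
grip_width: 0.0942
```

Request:
jog_arm([
  [[0.27,0.0,-0.1,0,0]],
])

```text
time_s: 9.4
eef_pos: [0.5229, 0.0597, 0.8531]
ee_rot: [-2.845, -0.055, -1.264]
ft_force: [0.0, -0.7, -0.9]
grip_width: 0.0938
```

```bash
cat >> st.py <<'E'
import sys
if len(sys.argv)>3: print('tool shift',(R.T@(np.array(sys.argv[1:4],float)-s['eef_pos'])).round(3))
if len(sys.argv)>4: print('shift to put tip', (R.T@(np.array(sys.argv[1:4],float)-s['eef_pos'])-[0,0,.097]).round(4))
E
python3 st.py .25 0 .45
python3 - <<'E'
from kin import *
s=read_state();x,y,z=s['eef_pos'];q=s['joint_pos'][[1,2,4]]
data.append((q,(x,y,z)));data.append(([.169,.275,2.335],[.4709,.0582,.7664]));data.append(([.019,.299,2.654],[.2964,.0791,.7949]))
f=least_squares(res,P,x_scale=.1);P=f.x;print(P.round(3),np.abs(f.fun[:14]).max());np.save('P.npy',P)
E
```

```text
9.4 [-0.021  0.114  0.275  0.059  1.917  1.556] [0.5229 0.0597 0.8531] [ 0.  -0.7 -0.9]
[[ 0.67   0.044  0.741]
 [ 0.021 -0.999  0.04 ]
 [ 0.742 -0.011 -0.67 ]]
tip [0.59475832 0.0635659  0.78804324] tiltdeg 47.915651356292145
tool shift [-0.483  0.052  0.066]
[0.004 0.159 0.444 0.499 0.254 0.102 0.   ] 0.000847973220325926
```

```bash
python3 - <<'E'
from kin import *
P=np.load('P.npy');lo=[-.76,.27,.17];hi=[2.03,2.55,2.65]
for x,z in((.3,.7),(.3,.5),(.3,.35),(.35,.35),(.4,.3),(.4,.2),(.4,.14),(.43,.12),(.468,.11),(.468,.2),(.468,.33)):
  r=least_squares(lambda q:np.r_[(fk(q,P)-[x,z])*10,sum(q)-np.pi+.836],[.1,1.5,.8],bounds=(lo,hi));print(x,z,r.x.round(2),r.cost.round(5))
E
python3 st.py .33 -.07 .5
```

```text
0.3 0.7 [-0.63  1.24  1.7 ] 0.0
0.3 0.5 [-0.76  1.67  1.59] 0.02156
0.3 0.35 [-0.76  1.94  1.49] 0.07548
0.35 0.35 [-0.76  1.99  1.25] 0.01888
0.4 0.3 [-0.75  2.15  0.91] 0.0
0.4 0.2 [-0.7   2.32  0.68] 0.0
0.4 0.14 [-0.61  2.41  0.51] 0.0
0.43 0.12 [-0.46  2.38  0.38] 0.0
0.468 0.11 [-0.31  2.31  0.3 ] 0.0
0.468 0.2 [-0.46  2.21  0.56] 0.0
0.468 0.33 [-0.55  1.99  0.86] 0.0
9.4 [-0.021  0.114  0.275  0.059  1.917  1.556] [0.5229 0.0597 0.8531] [ 0.  -0.7 -0.9]
[[ 0.67   0.044  0.741]
 [ 0.021 -0.999  0.04 ]
 [ 0.742 -0.011 -0.67 ]]
tip [0.59475832 0.0635659  0.78804324] tiltdeg 47.915651356292145
tool shift [-0.394  0.125  0.089]
```

```bash
python3 st.py .42 -.07 .6;python3 st.py .42 -.07 .14; python3 st.py .43 -.077 .11
```

```text
9.4 [-0.021  0.114  0.275  0.059  1.917  1.556] [0.5229 0.0597 0.8531] [ 0.  -0.7 -0.9]
[[ 0.67   0.044  0.741]
 [ 0.021 -0.999  0.04 ]
 [ 0.742 -0.011 -0.67 ]]
tip [0.59475832 0.0635659  0.78804324] tiltdeg 47.915651356292145
tool shift [-0.259  0.128  0.088]
9.4 [-0.021  0.114  0.275  0.059  1.917  1.556] [0.5229 0.0597 0.8531] [ 0.  -0.7 -0.9]
[[ 0.67   0.044  0.741]
 [ 0.021 -0.999  0.04 ]
 [ 0.742 -0.011 -0.67 ]]
tip [0.59475832 0.0635659  0.78804324] tiltdeg 47.915651356292145
tool shift [-0.601  0.133  0.397]
9.4 [-0.021  0.114  0.275  0.059  1.917  1.556] [0.5229 0.0597 0.8531] [ 0.  -0.7 -0.9]
[[ 0.67   0.044  0.741]
 [ 0.021 -0.999  0.04 ]
 [ 0.742 -0.011 -0.67 ]]
tip [0.59475832 0.0635659  0.78804324] tiltdeg 47.915651356292145
tool shift [-0.616  0.141  0.424]
```

Request:
jog_arm([
  [[-0.052,0.025,0.017,0,0],[-0.104,0.05,0.035,0,0],[-0.156,0.076,0.053,0,0],[-0.208,0.102,0.07,0,0],[-0.259,0.128,0.088,0,0]],
])

```text
time_s: 10.02
eef_pos: [0.4216, -0.0658, 0.6074]
ee_rot: [-2.846, -0.056, -1.263]
ft_force: [0.4, -0.2, 0.2]
grip_width: 0.0939
```

Request:
jog_arm([
  [[-0.042,0,0.038,0,0],[-0.084,0,0.076,0,0],[-0.126,0,0.114,0,0],[-0.168,0,0.152,0,0],[-0.21,0.003,0.19,0,0]],
])

```text
time_s: 10.65
eef_pos: [0.4219, -0.0654, 0.324]
ee_rot: [-2.847, -0.055, -1.263]
ft_force: [0.2, 0.0, -0.1]
grip_width: 0.0943
```

```bash
python3 st.py .42 -.07 .14; python3 - <<'E'
from h import *
s=snap('wrist','w2');p=s['pixels'][:,:,::-1];cv2.imwrite('pics/w2b.png',(255*(p/255.)**.6).astype('uint8'));print(ray(s,280,210))
E
```

```text
10.65 [-0.542 -0.646  2.051  0.498  1.052  0.895] [ 0.4219 -0.0654  0.324 ] [ 0.2  0.  -0.1]
[[ 0.671  0.043  0.74 ]
 [ 0.021 -0.999  0.039]
 [ 0.741 -0.01  -0.671]]
tip [ 0.4937195  -0.06161084  0.25890474] tiltdeg 47.84907834921861
tool shift [-0.138  0.006  0.122]
(array([ 0.4125964 , -0.06545016,  0.43765049]), array([ 0.53379047,  0.02114177, -0.84535244]))
```

View pics/w2b.png

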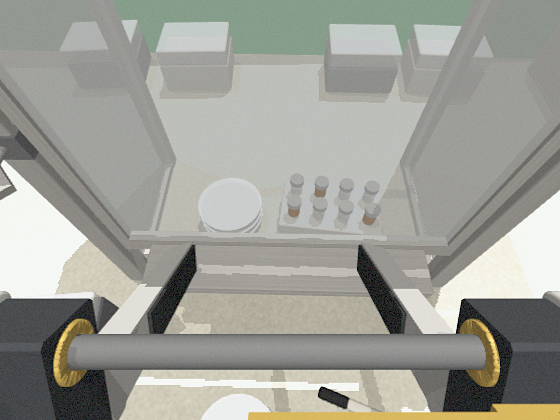

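```bash
python3 - <<'E'
from h import *
W=load('w2');T=load('top1')
y0=.0239;xv=np.array([np.cos(y0),np.sin(y0),0]);yv=np.array([-np.sin(y0),np.cos(y0),0]);H=np.array([.5685,-.0735,0])
for z in(.1,.115,.13,.15):
  P=[H-.045*xv+s*.15*yv+[0,0,z] for s in(1,-1)]+[H+s*.15*yv+[0,0,z] for s in(1,-1)]
  print(z,proj(W,P).round(0).tolist())
print(proj(W,[[.5288,.1221,.291]]))
p=W['pixels'].astype(int).sum(2)
print(p[225:305:2,280].tolist());print(p[225:305:2,240].tolist())
print(p[285,120:165].tolist());print(p[285,405:450].tolist())
E
```

```text
0.1 [[149.0, 292.0], [440.0, 296.0], [158.0, 252.0], [430.0, 256.0]]
0.115 [[144.0, 287.0], [446.0, 291.0], [154.0, 247.0], [435.0, 250.0]]
0.13 [[139.0, 282.0], [452.0, 286.0], [149.0, 240.0], [441.0, 244.0]]
0.15 [[131.0, 274.0], [462.0, 279.0], [143.0, 231.0], [449.0, 234.0]]
[[-37.05481709 165.72943084]]
[396, 352, 343, 343, 384, 466, 479, 334, 346, 278, 279, 363, 352, 347, 349, 342, 357, 331, 340, 336, 341, 474, 459, 454, 470, 456, 363, 354, 357, 350, 368, 353, 375, 288, 279, 403, 412, 381, 393, 376]
[525, 532, 336, 403, 462, 465, 363, 343, 333, 289, 263, 336, 362, 347, 344, 354, 351, 339, 339, 355, 345, 457, 453, 455, 466, 352, 353, 340, 344, 349, 348, 347, 304, 306, 277, 392, 382, 388, 385, 414]
[510, 521, 515, 521, 483, 494, 509, 516, 505, 502, 498, 491, 497, 517, 505, 507, 503, 500, 522, 631, 616, 605, 610, 620, 621, 552, 288, 296, 312, 305, 300, 315, 302, 311, 307, 305, 311, 310, 297, 307, 310, 315, 288, 235, 167]
[320, 311, 321, 326, 314, 310, 307, 317, 304, 330, 320, 342, 336, 335, 353, 338, 342, 332, 348, 338, 345, 321, 343, 339, 334, 325, 335, 291, 273, 278, 290, 269, 274, 264, 269, 274, 263, 272, 322, 544, 734, 721, 698, 696, 704]
```

The wrist image shows the lip's front face at about v=290–295, below and between the fingers, so lip mid-height is about 0.10. The pen and dish are behind the finger line and clear. I'll descend in front of the lip.

```bash
python3 st.py .42 -.077 .11|tail -1; python3 st.py .468 -.077 .11|tail -1
```

```text
tool shift [-0.142  0.018  0.137]
tool shift [-0.109  0.02   0.171]
```

Request:
jog_arm([
  [[-0.037,0.005,0.034,0,0],[-0.073,0.01,0.068,0,0],[-0.108,0.014,0.103,0,0],[-0.142,0.018,0.137,0,0],[-0.142,0.018,0.137,0,0]],
])

```text
time_s: 11.32
eef_pos: [0.4275, -0.0801, 0.125]
ee_rot: [-2.847, -0.051, -1.249]
ft_force: [0.4, 0.3, -0.3]
grip_width: 0.0935
```

```bash
python3 st.py .468 -.077 .11
```

```text
11.325 [-0.582 -0.421  2.341  0.792  0.666  0.453] [ 0.4275 -0.0801  0.125 ] [ 0.4  0.3 -0.3]
[[ 0.677  0.043  0.735]
 [ 0.017 -0.999  0.043]
 [ 0.736 -0.016 -0.677]]
tip [ 0.49878992 -0.07592848  0.05932716] tiltdeg 47.39312014678881
tool shift [ 0.016 -0.001  0.04 ]
```

Request:
jog_arm([
  [[-0.011,0,0.01,0,0],[-0.011,0,0.01,0,0],[0.003,0,0.025,0,0],[0.016,-0.001,0.04,0,0],[0.016,-0.001,0.04,0,0]],
])

```text
time_s: 11.95
eef_pos: [0.4712, -0.0785, 0.1166]
ee_rot: [-2.845, -0.058, -1.267]
ft_force: [0.8, 0.6, 0.3]
grip_width: 0.0938
```

```bash
python3 st.py .468 -.077 .11; python3 - <<'E'
from h import *
s=snap('scene','s3')
E
```

```text
11.95 [-0.495 -0.276  2.273  0.841  0.546  0.433] [ 0.4712 -0.0785  0.1166] [0.8 0.6 0.3]
[[ 0.669  0.045  0.742]
 [ 0.023 -0.999  0.039]
 [ 0.743 -0.009 -0.669]]
tip [ 0.54324165 -0.07464094  0.05173101] tiltdeg 48.021306042894494
tool shift [-0.007 -0.002  0.002]
```

Request:
jog_arm([
  [[0.006,0,-0.0054,0,0],[0.012,0,-0.0107,0,0],[0.018,0,-0.016,0,0],[0.0238,0,-0.0214,0,0],[0.0297,0,-0.0268,0,0]],
])

```text
time_s: 12.62
eef_pos: [0.4688, -0.0783, 0.1532]
ee_rot: [-2.847, -0.055, -1.258]
ft_force: [-0.6, -0.8, -3.2]
grip_width: 0.0943
```

```bash
python3 st.py | head -1
```

```text
12.625 [-0.497 -0.351  2.236  0.717  0.631  0.581] [ 0.4688 -0.0783  0.1532] [-0.6 -0.8 -3.2]
```

Request:
jog_arm([
  [[0.0089,0,-0.008,0,0],[0.0178,0,-0.016,0,0],[0.0267,0,-0.024,0,0],[0.0356,0,-0.032,0,0],[0.0445,0,-0.04,0,0]],
])

```text
time_s: 13.25
eef_pos: [0.469, -0.0785, 0.2131]
ee_rot: [-2.847, -0.056, -1.256]
ft_force: [-5.2, 1.1, -2.4]
grip_width: 0.0936
```

Request:
jog_arm([
  [[0.0089,0,-0.008,0,0],[0.0178,0,-0.016,0,0],[0.0267,0,-0.024,0,0],[0.0356,0,-0.032,0,0],[0.0356,0,-0.032,0,0]],
])

```text
time_s: 13.88
eef_pos: [0.4699, -0.0793, 0.2629]
ee_rot: [-2.846, -0.057, -1.262]
ft_force: [-4.0, 1.2, -0.7]
grip_width: 0.0939
```

```bash
python3 st.py; python3 - <<'E'
from h import *
for c in('scene','top','wrist'): snap(c,c+'4')
s=load('scene4')['pixels'][140:340,180:350];t=load('top4')['pixels'][180:320,185:455]
w=load('wrist4')['pixels']
a=cv2.resize(s,None,fx=2.6,fy=2.6,interpolation=2);b=cv2.resize(t,None,fx=1.3,fy=1.3,interpolation=2);w=cv2.resize(w,(351,263))
o=np.zeros((560,800,3),'uint8');o[:520,:442]=a;o[:182,445:796]=b;o[200:463,445:796]=w
cv2.imwrite('pics/m4.png',(255*(o[:,:,::-1]/255.)**.6).astype('uint8'))
E
```

```text
13.875 [-0.499 -0.474  2.082  0.542  0.856  0.817] [ 0.4699 -0.0793  0.2629] [-4.   1.2 -0.7]
[[ 0.671  0.044  0.74 ]
 [ 0.022 -0.999  0.04 ]
 [ 0.741 -0.01  -0.671]]
tip [ 0.54170714 -0.07547233  0.19782894] tiltdeg 47.854817291336104
```

View pics/m4.png

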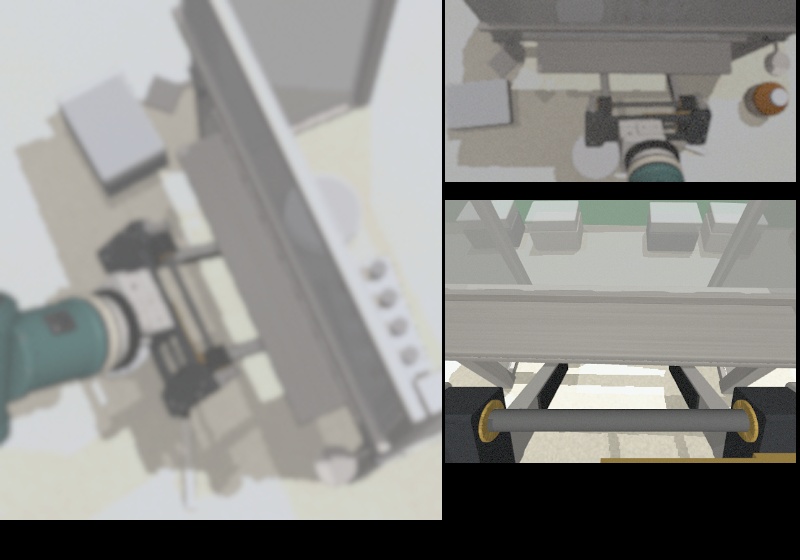

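```bash
python3 - <<'E'
from h import *
S=load('scene4');T=load('top4')
for n,o in(('L',[(S,249.2,197),(T,256.5,234)]),('R',[(S,296,304),(T,405,236)]),('D',[(S,243,176.3),(T,231.5,229)])): print(n,tri(o))
o=np.zeros((600,800,3),'uint8')
def put(s,u0,v0,w,h,k,X,Y):
    c=s['pixels'][v0:v0+h,u0:u0+w,::-1];c=(255*(c/255.)**.6).astype('uint8');c=cv2.normalize(c,None,0,255,32)
    c=cv2.resize(c,None,fx=k,fy=k,interpolation=cv2.INTER_NEAREST)
    for i in range(0,w,5): cv2.putText(c,str(u0+i),(i*k,8),0,.3,(0,0,255),1);c[8:12,i*k]=(0,0,255)
    for j in range(0,h,5): cv2.putText(c,str(v0+j),(0,j*k+5),0,.3,(0,0,255),1)
    o[Y:Y+h*k,X:X+w*k]=c
put(S,225,160,40,50,7,0,0);put(T,210,210,60,35,7,300,0)
put(T,385,215,60,35,5,300,260);put(S,275,285,50,45,5,0,365)
put(load('top1'),210,210,60,35,4,540,440) if 0 else None
cv2.imwrite('pics/m5.png',o)
E
```

```text
L (array([0.5266924 , 0.07738389, 0.24771813]), [np.float64(0.002819272825836058), np.float64(0.0028192728258359797)])
R (array([ 0.53034526, -0.22060423,  0.23376856]), [np.float64(0.0016140868321600978), np.float64(0.0016140868321598643)])
D (array([0.53053952, 0.12305777, 0.28384803]), [np.float64(0.002254373768656874), np.float64(0.0022543737686566345)])
```

View pics/m5.png

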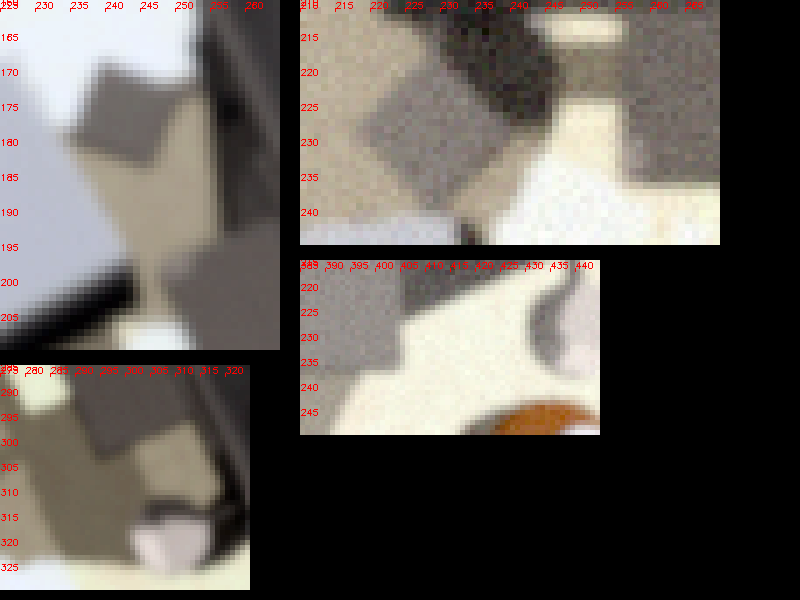

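```bash
python3 - <<'E'
from h import *
S=load('scene4');T=load('top4');W=load('wrist4')
f=lambda a,b:tri([(S,a[0]-.5,a[1]-.5),(T,b[0]-.5,b[1]-.5)])
L=f((248.5,200.4),(256,236.7));R=f((296,303.6),(405,237));D=f((243.1,176.4),(229.4,228.2))
Dc=[f(a,b) for a,b in(((235,179.5),(219,228.5)),((246,183.5),(229.5,239)))]
for x in(L,R,D,*Dc): print(x[0].round(4),np.round(x[1][0],4))
# joint fit: hood pose x,y,yaw + lip-top z + diamond z, given geometry
from scipy.optimize import least_squares
def pts(p):
    x,y,a,zl,zd=p;c,s=np.cos(a),np.sin(a)
    g=lambda u,v,z:[x+c*u-s*v,y+s*u+c*v,z]
    h=.016*2**.5
    return [g(-.045,.15,zl),g(-.045,-.15,zl),g(-.035,.2,zd),g(-.035,.2+h,zd),g(-.035-h,.2,zd)]
OS=np.array([(248.5,200.4),(296,303.6),(243.1,176.4),(235,179.5),(246,183.5)])-.5
OT=np.array([(256,236.7),(405,237),(229.4,228.2),(219,228.5),(229.5,239)])-.5
def res(p): return np.r_[(proj(S,pts(p))-OS).ravel(),(proj(T,pts(p))-OT).ravel()]
r=least_squares(res,[.57,-.07,.02,.24,.29]);print(r.x.round(4),'lipmid',r.x[3]-.0085,'dia mid',r.x[4]-.003,r.fun.round(1))
for c in (S,T):
    r=least_squares(lambda p:np.r_[(proj(S,pts(p))-OS).ravel() if c is S else (proj(T,pts(p))-OT).ravel()],r.x);print(r.x.round(4),r.x[3]-r.x[4]-.0055)
E
```

```text
[0.5242 0.0809 0.2197] 0.0018
[ 0.5293 -0.2185  0.2375] 0.002
[0.5327 0.1295 0.272 ] 0.0006
[0.5266 0.1559 0.2141] 0.0116
[0.5298 0.1388 0.1913] 0.0107
[ 0.5732 -0.0683  0.0136  0.2258  0.2357] lipmid 0.21726220215824044 dia mid 0.2326970259841581 [-0.  -0.8 -0.5  1.   1.4  4.4  6.2 -6.  -9.4  0.4 -0.2 -2.2 -1.5 -0.9
  1.4  0.6  0.6  0.1  1.   0.9]
[ 0.5775 -0.0622  0.0251  0.1997  0.2167] -0.02253791125214221
[ 0.5707 -0.0702  0.0156  0.2284  0.2666] -0.043700908571390855
```

```bash
cat > fit.py <<'E'
from h import *
from scipy.optimize import least_squares
def pts(p):
    x,y,a,zl,zd=p;c,s=np.cos(a),np.sin(a)
    g=lambda u,v,z:[x+c*u-s*v,y+s*u+c*v,z]
    h=.016*2**.5
    return [g(-.045,.15,zl),g(-.045,-.15,zl),g(-.035,.2,zd),g(-.035,.2+h,zd),g(-.035-h,.2,zd),g(-.035,.2-h,zd)]
def run(S,T,OS,OT):
    OS=np.array(OS)-.5;OT=np.array(OT)-.5
    for k in(0,1,2):
        fs=lambda p:(proj(S,pts(p))-OS).ravel(); ft=lambda p:(proj(T,pts(p))-OT).ravel()
        r=least_squares(lambda p:np.r_[fs(p),ft(p)] if k==0 else fs(p) if k==1 else ft(p),[.57,-.07,.02,.24,.29])
        print(['both','scene','top'][k],r.x.round(4),'lipmid',round(r.x[3]-.0085,4),'dia',round(r.x[4]-.003,4),'rel',round(r.x[3]-r.x[4]-.0055,4),'rms',round(np.sqrt((r.fun**2).mean()),2))
E
python3 - <<'E'
from fit import *
run(load('scene4'),load('top4'),[(248.5,200.4),(296,303.6),(243.1,176.4),(240.5,169.5),(235,179.5),(246,183.5)],[(256,236.7),(405,237),(229.4,228.2),(219,228.5),(229.5,239),(240,227)])
E
```

```text
both [ 0.5719 -0.0696  0.0192  0.2282  0.2708] lipmid 0.2197 dia 0.2678 rel -0.0481 rms 0.69
scene [ 0.5748 -0.0648  0.0252  0.2117  0.2603] lipmid 0.2032 dia 0.2573 rel -0.0541 rms 0.33
top [ 0.5709 -0.07    0.0159  0.2283  0.2708] lipmid 0.2198 dia 0.2678 rel -0.048 rms 0.72
```

Request:
jog_arm([
  [[0.0074,0,-0.0067,0,0],[0.0148,0,-0.0134,0,0],[0.0222,0,-0.02,0,0],[0.0222,0,-0.02,0,0]],
])

```text
time_s: 14.52
eef_pos: [0.4703, -0.0801, 0.2931]
ee_rot: [-2.846, -0.056, -1.265]
ft_force: [-3.3, 1.2, -0.5]
grip_width: 0.0939
```

```bash
python3 st.py; cat > mont.py <<'E'
from h import *
import sys
n=sys.argv[1];S=snap('scene','scene'+n);T=snap('top','top'+n);W=snap('wrist','wrist'+n)
o=np.zeros((600,800,3),'uint8')
def put(s,u0,v0,w,h,k,X,Y,g=5):
    c=s['pixels'][v0:v0+h,u0:u0+w,::-1];c=(255*(c/255.)**.6).astype('uint8');c=cv2.normalize(c,None,0,255,32)
    c=cv2.resize(c,None,fx=k,fy=k,interpolation=cv2.INTER_NEAREST if k>1 else 3)
    for i in range(0,w,g): cv2.putText(c,str(u0+i),(int(i*k),8),0,.3,(0,0,255),1);c[8:12,int(i*k)]=(0,0,255)
    for j in range(0,h,g): cv2.putText(c,str(v0+j),(0,int(j*k)+5),0,.3,(0,0,255),1)
    o[Y:Y+c.shape[0],X:X+c.shape[1]]=c
put(S,228,162,37,46,8,0,0);put(T,212,212,56,32,8,300,0)
put(T,390,215,30,30,5,750-110,260) 
put(S,280,285,30,30,6,0,380)
put(W,0,0,560,420,.7,200,275,40)
put(T,390,220,25,25,6,620,270)
cv2.imwrite('pics/m%s.png'%n,o)
E
python3 mont.py 6
```

```text
14.525 [-0.5   -0.491  2.032  0.515  0.913  0.859] [ 0.4703 -0.0801  0.2931] [-3.3  1.2 -0.5]
[[ 0.67   0.044  0.741]
 [ 0.022 -0.999  0.039]
 [ 0.742 -0.009 -0.67 ]]
tip [ 0.54223932 -0.07639662  0.2280819 ] tiltdeg 47.92141688383267
```

View pics/m6.png

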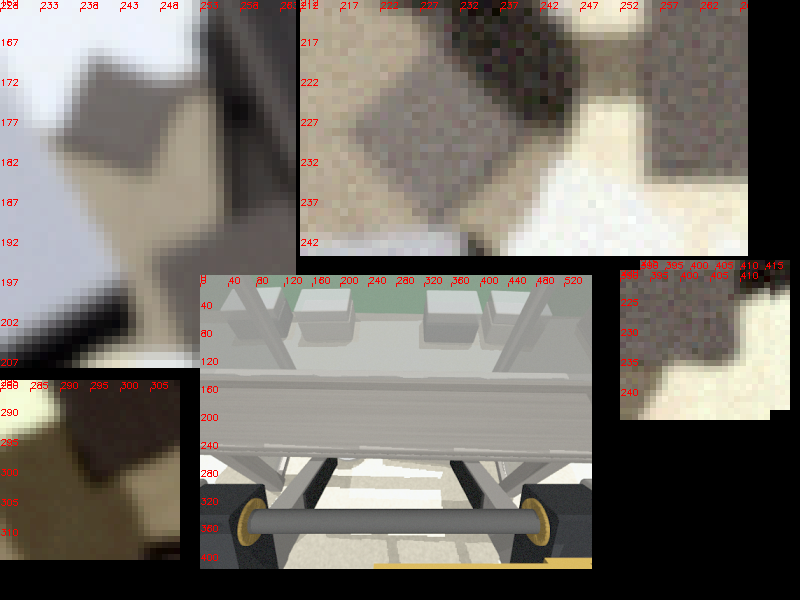

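```bash
python3 - <<'E'
from fit import *
S=load('scene6');T=load('top6')
run(S,T,[(246.8,195.1),(296.3,302.5),(243.1,176.4),(240.3,169.4),(235,179.2),(246.2,183.5)],[(255.1,234.8),(409.7,235.6),(229.5,228.2),(219,228.5),(229.7,239.3),(240,227.5)])
W=load('wrist6');p=W['pixels'].astype(int).sum(2)
for u in(180,300,430): print(p[240:275,u].tolist())
y0=.02;xv=np.array([np.cos(y0),np.sin(y0),0]);H=np.array([.571,-.07,0])
for z in(.24,.25,.26,.27,.28): print(z,proj(W,[H-.045*xv+[0,-.03,z],H-.045*xv+[0,-.03,z-.017]]).round(1).tolist())
E
```

```text
both [ 0.571  -0.0695  0.0162  0.2642  0.2706] lipmid 0.2557 dia 0.2676 rel -0.0119 rms 0.62
scene [ 0.5728 -0.0674  0.0194  0.2615  0.267 ] lipmid 0.253 dia 0.264 rel -0.011 rms 0.29
top [ 0.5704 -0.07    0.0141  0.2607  0.2684] lipmid 0.2522 dia 0.2654 rel -0.0132 rms 0.63
[349, 350, 355, 349, 384, 399, 470, 423, 360, 303, 302, 288, 301, 289, 369, 345, 327, 310, 314, 300, 275, 196, 167, 76, 34, 26, 9, 20, 47, 44, 44, 24, 41, 40, 18]
[366, 361, 351, 349, 340, 360, 356, 383, 478, 453, 377, 337, 315, 297, 279, 282, 309, 360, 361, 316, 292, 276, 284, 301, 371, 398, 414, 399, 512, 506, 519, 513, 522, 518, 526]
[359, 361, 364, 350, 360, 348, 330, 338, 345, 380, 469, 461, 425, 376, 323, 309, 295, 280, 273, 332, 414, 352, 316, 316, 273, 268, 370, 460, 449, 462, 443, 480, 464, 481, 480]
0.24 [[324.0, 276.5], [320.7, 287.5]]
0.25 [[326.3, 269.1], [322.6, 281.2]]
0.26 [[328.7, 261.0], [324.7, 274.4]]
0.27 [[331.5, 252.0], [327.0, 266.8]]
0.28 [[334.5, 241.8], [329.5, 258.4]]
```

```bash
python3 - <<'E'
from h import *
R=cv2.Rodrigues(read_state()['ee_rot'])[0]
d=np.array
for w in([0,0,-.015],[-.05,0,-.015],[-.07,.05,.02],[-.07,.09,.06]): print(w,(R.T@d(w)).round(4))
W=load('wrist6');print(W['mtx'][0])
E
```

```text
[0, 0, -0.015] [-0.0111  0.0001  0.01  ]
[-0.05, 0, -0.015] [-0.0446 -0.002  -0.027 ]
[-0.07, 0.05, 0.02] [-0.0309 -0.0531 -0.0634]
[-0.07, 0.09, 0.06] [-0.0003 -0.0935 -0.0887]
[332.79577554   0.         276.26937554]
```

Request:
jog_arm([
  [[-0.011,0,0.01,0,0],[-0.045,-0.002,-0.027,0,0],[-0.031,-0.053,-0.063,0,0],[0,-0.094,-0.089,0,0],[0,-0.094,-0.089,0,0]],
])

```text
time_s: 15.3
eef_pos: [0.4006, 0.014, 0.3573]
ee_rot: [-2.838, -0.069, -1.275]
ft_force: [-0.1, 0.1, -0.3]
grip_width: 0.0943
```

```bash
python3 st.py; python3 - <<'E'
from h import *
s=snap('wrist','wrist7');p=s['pixels'][:,:,::-1];p=(255*(p/255.)**.7).astype('uint8')
p=cv2.resize(p[:390],(800,557),interpolation=2);cv2.imwrite('pics/w7.png',p)
E
```

```text
15.3 [-0.259 -0.745  2.033  0.273  1.051  1.228] [0.4006 0.014  0.3573] [-0.1  0.1 -0.3]
[[ 0.663  0.053  0.747]
 [ 0.029 -0.999  0.045]
 [ 0.748 -0.008 -0.664]]
tip [0.47299357 0.01832364 0.29293162] tiltdeg 48.405922547031906
```

View pics/w7.png

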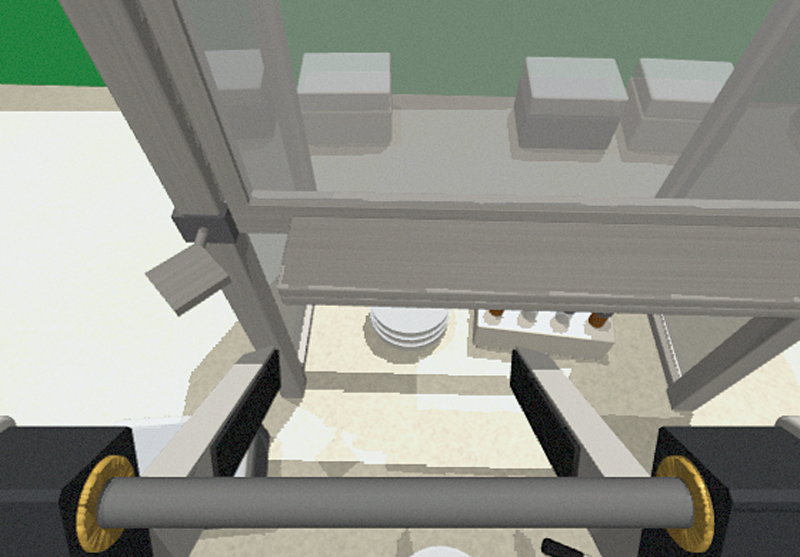

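```bash
python3 - <<'E'
from fit import *
S=load('scene6');T=load('top6');W=load('wrist7')
OS=np.array([(246.8,195.1),(296.3,302.5),(243.1,176.4),(240.3,169.4),(235,179.2),(246.2,183.5)])-.5
OT=np.array([(255.1,234.8),(409.7,235.6),(229.5,228.2),(219,228.5),(229.7,239.3),(240,227.5)])-.5
def ptsw(p):
    q=pts(p);x,y,a,zl,zd=p;c,s=np.cos(a),np.sin(a)
    q2=pts([x,y,a,zl-.017,zd]); return [q[0],q2[0],q[3],q[4],q[5]]
OW=(np.array([(281,293),(283,305),(146,274),(179,312),(230,276)])+.5)/(800/560)-.5
fw=lambda p:(proj(W,ptsw(p))-OW).ravel()
fs=lambda p:(proj(S,pts(p))-OS).ravel(); ft=lambda p:(proj(T,pts(p))-OT).ravel()
P0=[.57,-.07,.016,.26,.27]
for n,F in(('w',lambda p:np.r_[fw(p),30*(p[2]-.016)]),('w+t+s',lambda p:np.r_[fw(p),ft(p),fs(p)]),('w+t',lambda p:np.r_[fw(p),ft(p)])):
    r=least_squares(F,P0);p=r.x;print(n,p.round(4),'lip',round(p[3]-.0085,4),'dia',round(p[4]-.003,4),'rel',round(p[3]-p[4]-.0055,4),fw(p).round(1))
E
```

```text
w [ 0.5771 -0.064   0.0409  0.265   0.2646] lip 0.2565 dia 0.2616 rel -0.0051 [-1.7 -1.6  1.5  2.   0.7  0.8 -0.8 -0.6  0.4 -0.4]
w+t+s [ 0.5704 -0.0674  0.0173  0.2701  0.2679] lip 0.2616 dia 0.2649 rel -0.0032 [-1.  -1.9  2.3  2.   1.2 -0.1 -0.8 -0.6  1.6 -0.2]
w+t [ 0.5695 -0.0677  0.0152  0.2712  0.2685] lip 0.2627 dia 0.2655 rel -0.0028 [-1.1 -2.   2.2  2.   1.  -0.1 -1.1 -0.4  1.5 -0. ]
```

```bash
python3 - <<'E'
from h import *
W=load('wrist7');u0,v0,k=95,160,6
c=W['pixels'][v0:v0+62,u0:u0+130,::-1];c=cv2.normalize((255*(c/255.)**.8).astype('uint8'),None,0,255,32);c=cv2.resize(c,None,fx=k,fy=k,interpolation=cv2.INTER_NEAREST)
for i in range(0,130,10): cv2.putText(c,str(u0+i),(i*k,8),0,.35,(0,0,255),1);c[8:14,i*k]=(0,0,255)
for j in range(0,62,10): cv2.putText(c,str(v0+j),(0,j*k+4),0,.35,(0,0,255),1)
cv2.imwrite('pics/z7.png',c)
p=W['pixels'].astype(int).sum(2)
for u in(205,230):print(p[195:222,u].tolist())
E
```

```text
[285, 284, 303, 307, 305, 316, 319, 333, 249, 256, 234, 233, 272, 291, 242, 248, 225, 236, 271, 319, 308, 315, 311, 307, 308, 310, 300]
[298, 295, 284, 298, 295, 412, 403, 377, 296, 241, 250, 241, 251, 251, 269, 264, 239, 231, 293, 670, 649, 652, 648, 642, 647, 639, 645]
```

View pics/z7.png

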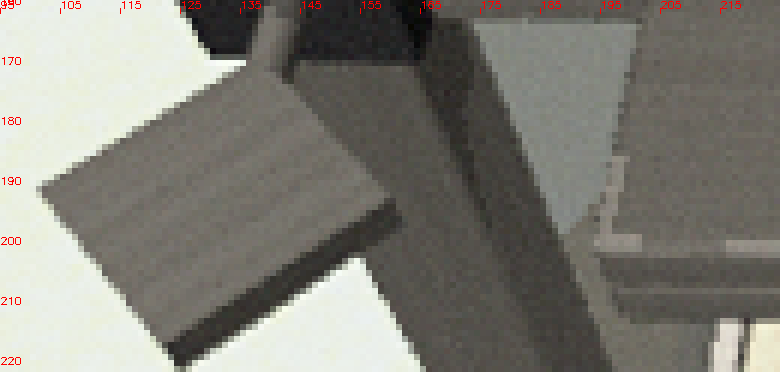

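```bash
python3 - <<'E'
from fit import *
S=load('scene6');T=load('top6');W=load('wrist7')
OS=np.array([(246.8,195.1),(296.3,302.5),(243.1,176.4),(240.3,169.4),(235,179.2),(246.2,183.5)])-.5
OT=np.array([(255.1,234.8),(409.7,235.6),(229.5,228.2),(219,228.5),(229.7,239.3),(240,227.5)])-.5
OW=np.array([(194.5,199.5),(197.3,207.5),(200,213),(101.2,191),(123,217.5),(161.5,193),(140,169.5)])-.5
def ptsw(p):
    x,y,a,zl,zd=p;q=pts(p);h=.016*2**.5;c,s=np.cos(a),np.sin(a)
    return [q[0],np.add(q[0],[0,0,-.0085]),np.add(q[0],[0,0,-.017]),q[3],q[4],q[5],[x+c*(-.035+h)-s*.2,y+s*(-.035+h)+c*.2,zd]]
fw=lambda p:(proj(W,ptsw(p))-OW).ravel()
fs=lambda p:(proj(S,pts(p))-OS).ravel(); ft=lambda p:(proj(T,pts(p))-OT).ravel()
for n,F in(('w',fw),('w+yaw.016',lambda p:np.r_[fw(p),100*(p[2]-.016)]),('w+t+s',lambda p:np.r_[2*fw(p),ft(p),fs(p)]),('w+s',lambda p:np.r_[2*fw(p),fs(p)]),('w+t',lambda p:np.r_[2*fw(p),ft(p)])):
    r=least_squares(F,[.57,-.07,.016,.26,.27]);p=r.x;print(n,p.round(4),'lip',round(p[3]-.0085,4),'dia',round(p[4]-.003,4),'rel',round(p[3]-p[4]-.0055,4),fw(p).round(1))
E
```

```text
w [ 0.5676 -0.0687  0.0158  0.2783  0.2722] lip 0.2698 dia 0.2692 rel 0.0006 [ 0.1  0.7 -0.2 -0.7 -0.5  0.1  0.4  0.3 -0.   0.6  0.4 -0.2 -0.4 -1. ]
w+yaw.016 [ 0.5676 -0.0686  0.0159  0.2783  0.2722] lip 0.2698 dia 0.2692 rel 0.0006 [ 0.1  0.7 -0.2 -0.7 -0.5  0.1  0.4  0.3 -0.   0.6  0.4 -0.2 -0.4 -1. ]
w+t+s [ 0.5697 -0.0676  0.0195  0.2758  0.2705] lip 0.2673 dia 0.2675 rel -0.0001 [ 0.1  0.8 -0.2 -0.6 -0.5  0.1  0.9  0.3  0.4  0.2  0.4 -0.4 -0.3 -0.9]
w+s [ 0.5705 -0.0673  0.0234  0.2755  0.2703] lip 0.267 dia 0.2673 rel -0.0003 [ 0.1  0.8 -0.2 -0.6 -0.6  0.1  0.8  0.4  0.4  0.3  0.3 -0.5 -0.5 -0.9]
w+t [ 0.5688 -0.0681  0.0174  0.2768  0.2712] lip 0.2683 dia 0.2682 rel 0.0002 [ 0.1  0.8 -0.2 -0.6 -0.5  0.1  0.7  0.3  0.2  0.3  0.4 -0.3 -0.3 -1. ]
```

```bash
python3 - <<'E'
from h import *
T8=snap('top','top8');S8=snap('scene','scene8')
T6=load('top6');S6=load('scene6');T4=load('top4')
g=lambda s:cv2.cvtColor(s['pixels'],cv2.COLOR_RGB2GRAY).astype('float32')
# left lip end edge column (rows 226-233) & front row edge in top
for n,t in(('t4',T4),('t6',T6),('t8',T8)):
    G=g(t); print(n,'L',G[224:232,250:262].mean(0).round(0).tolist(),'R',G[224:232,400:418].mean(0).round(0).tolist(),'F',G[228:242,258:268].mean(1).round(0).tolist())
W=load('wrist6')
for x in(.5676,.570):
  y0=.016;xv=np.array([np.cos(y0),np.sin(y0),0]);H=np.array([x,-.0687,0])
  for z in(.26,.265,.27,.275): print(x,z,proj(W,[H-.045*xv+[0,-.03,z],H-.045*xv+[0,-.03,z-.0085],H-.045*xv+[0,-.03,z-.017]])[:,1].round(1).tolist())
E
```

```text
t4 L [128.0, 129.0, 127.0, 126.0, 122.0, 105.0, 88.0, 78.0, 76.0, 73.0, 73.0, 72.0] R [69.0, 69.0, 67.0, 68.0, 76.0, 87.0, 96.0, 106.0, 110.0, 116.0, 121.0, 124.0, 128.0, 132.0, 133.0, 134.0, 135.0, 137.0] F [73.0, 72.0, 76.0, 75.0, 75.0, 74.0, 74.0, 79.0, 101.0, 123.0, 132.0, 133.0, 135.0, 134.0]
t6 L [126.0, 128.0, 128.0, 122.0, 106.0, 86.0, 76.0, 72.0, 73.0, 73.0, 74.0, 72.0] R [68.0, 68.0, 70.0, 68.0, 67.0, 69.0, 68.0, 68.0, 71.0, 85.0, 105.0, 121.0, 129.0, 131.0, 131.0, 134.0, 135.0, 137.0] F [73.0, 73.0, 72.0, 74.0, 71.0, 77.0, 96.0, 122.0, 131.0, 132.0, 133.0, 133.0, 134.0, 134.0]
t8 L [126.0, 126.0, 126.0, 121.0, 105.0, 84.0, 74.0, 73.0, 70.0, 72.0, 71.0, 70.0] R [68.0, 68.0, 68.0, 68.0, 66.0, 67.0, 68.0, 68.0, 70.0, 84.0, 104.0, 120.0, 126.0, 130.0, 130.0, 132.0, 132.0, 135.0] F [70.0, 71.0, 72.0, 72.0, 72.0, 75.0, 97.0, 122.0, 130.0, 130.0, 131.0, 132.0, 133.0, 133.0]
0.5676 0.26 [267.6, 274.4, 280.6]
0.5676 0.265 [263.4, 270.5, 277.0]
0.5676 0.27 [258.8, 266.4, 273.2]
0.5676 0.275 [254.1, 262.0, 269.3]
0.57 0.26 [262.9, 269.8, 276.1]
0.57 0.265 [258.5, 265.8, 272.4]
0.57 0.27 [253.9, 261.6, 268.6]
0.57 0.275 [249.0, 257.2, 264.6]
```

```bash
python3 st.py .425 .055 .305|tail -1
```

```text
tool shift [-0.016 -0.043  0.051]
```

Request:
jog_arm([
  [[-0.008,-0.021,0.025,0,0],[-0.016,-0.043,0.051,0,0],[-0.016,-0.043,0.051,0,0],[-0.016,-0.043,0.051,0,0]],
])

```text
time_s: 15.95
eef_pos: [0.4253, 0.0537, 0.3056]
ee_rot: [-2.849, -0.052, -1.259]
ft_force: [-0.4, -0.9, 0.1]
grip_width: 0.0938
```

```bash
python3 st.py|tail -2; python3 - <<'E'
from h import *
W=snap('wrist','wrist9')
P=[[.5235,.083,.2768],[.5235,.083,.268],[.531,.132,.271]]
print(proj(W,P).round(0).tolist())
q=proj(W,P);u0=max(0,int(q[:,0].min())-50);v0=max(0,int(q[:,1].min())-35);w,h,k=130,95,6
c=W['pixels'][v0:v0+h,u0:u0+w,::-1];c=cv2.normalize((255*(c/255.)**.8).astype('uint8'),None,0,255,32);c=cv2.resize(c,None,fx=k,fy=k,interpolation=cv2.INTER_NEAREST)
for i in range(0,w,10): cv2.putText(c,str(u0+i),(i*k,8),0,.35,(0,0,255),1);c[8:14,i*k]=(0,0,255)
for j in range(0,h,10): cv2.putText(c,str(v0+j),(0,j*k+4),0,.35,(0,0,255),1)
cv2.imwrite('pics/z9.png',c)
E
```

```text
[ 0.74  -0.011 -0.673]]
tip [0.49698037 0.05739895 0.24026704] tiltdeg 47.69929746262917
[[233.0, 181.0], [235.0, 190.0], [150.0, 174.0]]
```

View pics/z9.png

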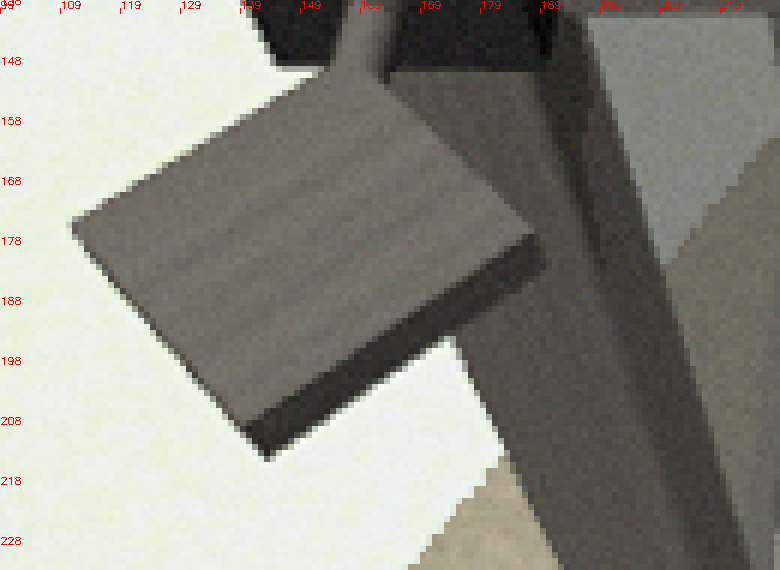

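The diamond is sharp here: left corner (110.7,175), near corner (139,209.3), right corner (188.2,176.7). The lip end is just outside the crop, so I'll read its edges numerically.

```bash
python3 - <<'E'
from h import *
W=load('wrist9');p=W['pixels'].astype(int).sum(2)
print('rows170-215')
for u in(228,232,236,240,244,250,270,300): print(u,p[170:216,u].tolist())
for v in(182,186,190,194): print(v,p[v,218:250].tolist())
E
```

```text
rows170-215
228 [300, 299, 295, 301, 307, 295, 285, 304, 311, 307, 301, 292, 305, 288, 288, 286, 286, 290, 285, 283, 277, 296, 290, 277, 295, 290, 273, 280, 291, 289, 298, 287, 284, 295, 300, 289, 286, 286, 286, 281, 289, 293, 284, 282, 275, 281]
232 [292, 295, 277, 290, 290, 294, 291, 299, 276, 279, 288, 292, 282, 287, 281, 286, 277, 286, 313, 288, 241, 248, 252, 250, 264, 253, 276, 375, 363, 374, 388, 372, 377, 375, 411, 626, 623, 624, 614, 631, 620, 618, 607, 609, 614, 614]
236 [349, 339, 337, 346, 350, 342, 351, 367, 345, 360, 362, 370, 367, 375, 377, 383, 372, 298, 242, 211, 230, 202, 192, 209, 254, 220, 280, 367, 379, 591, 610, 589, 566, 464, 472, 464, 364, 267, 273, 295, 217, 267, 274, 279, 333, 341]
240 [276, 267, 267, 277, 284, 280, 278, 302, 287, 289, 280, 282, 301, 393, 387, 384, 371, 316, 266, 246, 247, 235, 213, 219, 218, 300, 259, 227, 232, 253, 231, 234, 449, 667, 650, 634, 655, 645, 641, 644, 651, 641, 640, 646, 645, 641]
244 [281, 273, 280, 300, 290, 287, 295, 283, 294, 297, 288, 278, 302, 367, 371, 377, 369, 320, 275, 239, 249, 227, 231, 228, 223, 291, 266, 249, 250
[... 751 characters left out ...]
 615, 624, 618, 616, 614, 617, 618, 611]
182 [302, 290, 304, 298, 305, 294, 285, 308, 296, 301, 305, 284, 297, 285, 282, 255, 245, 335, 367, 367, 285, 290, 301, 298, 291, 304, 302, 286, 279, 283, 295, 293]
186 [303, 299, 293, 312, 305, 317, 297, 311, 308, 309, 286, 295, 292, 292, 277, 275, 330, 349, 372, 386, 370, 379, 371, 382, 368, 382, 369, 304, 317, 328, 303, 317]
190 [299, 315, 298, 296, 295, 291, 306, 296, 300, 305, 277, 285, 288, 274, 241, 395, 597, 225, 230, 233, 251, 237, 247, 241, 241, 243, 249, 250, 238, 250, 233, 243]
194 [303, 300, 295, 306, 310, 296, 300, 305, 307, 290, 295, 295, 285, 278, 264, 378, 612, 486, 254, 301, 231, 212, 218, 232, 242, 228, 223, 233, 228, 230, 229, 234]
```

```bash
python3 - <<'E'
from fit import *
W=load('wrist7');V=load('wrist9');h=.016*2**.5
OW=np.array([(197.3,207.8),(200,213.2),(101.2,191),(123,217.5),(161.5,193)])-.5
OV=np.array([(235.5,195),(236.5,202.5),(110.7,175),(139,209.3),(188.2,176.7)])-[[0,0],[0,0],[.5,.5],[.5,.5],[.5,.5]]
def pw(p):
    q=pts(p); return [np.add(q[0],[0,0,-.0085]),np.add(q[0],[0,0,-.017]),q[3],q[4],q[5]]
fw=lambda p:(proj(W,pw(p))-OW).ravel();fv=lambda p:(proj(V,pw(p))-OV).ravel()
for n,F in(('w7',fw),('w9',fv),('both',lambda p:np.r_[fw(p),fv(p)])):
    r=least_squares(F,[.57,-.07,.016,.27,.27]);p=r.x;print(n,p.round(4),'lip',round(p[3]-.0085,4),'dia',round(p[4]-.003,4),'rel',round(p[3]-p[4]-.0055,4),r.fun.round(1))
E
```

```text
w7 [ 0.5685 -0.0683  0.0189  0.2769  0.2722] lip 0.2684 dia 0.2692 rel -0.0008 [ 0.1 -0.4 -0.3  0.5  0.2  0.1 -0.2  0.3  0.2 -0.5]
w9 [ 0.567  -0.067   0.0053  0.2754  0.2698] lip 0.2669 dia 0.2668 rel 0.0001 [-0.6 -0.4  0.2  0.5 -0.4 -0.   0.3 -0.   0.5 -0.1]
both [ 0.5709 -0.0661  0.0216  0.2732  0.2691] lip 0.2647 dia 0.2661 rel -0.0014 [-1.1 -0.  -1.5  0.7  0.2  0.5 -0.4  0.2 -0.6 -0.4  0.  -0.3  0.7  0.5
 -0.1  0.3  1.3 -0.4  0.7 -0.8]
```

```bash
python3 - <<'E'
from fit import *
S=load('scene6');T=load('top6')
OS=np.array([(246.8,195.1),(296.3,302.5),(243.1,176.4),(240.3,169.4),(235,179.2),(246.2,183.5)])-.5
OT=np.array([(255.1,234.8),(410,235.6),(229.5,228.2),(219,228.5),(229.7,239.3),(240,227.5)])-.5
for rel in(-.0119,-.006,-.0014,.001):
  # diamond z free, rel fixed, pose free
  F=lambda q:np.r_[(proj(S,pts([q[0],q[1],q[2],q[3]+rel+.0055,q[3]]))-OS).ravel(),(proj(T,pts([q[0],q[1],q[2],q[3]+rel+.0055,q[3]]))-OT).ravel()]
  r=least_squares(F,[.57,-.07,.02,.27]);print(rel,r.x.round(4),'rms',np.sqrt((r.fun**2).mean()).round(3),r.fun.round(1))
E
```

```text
-0.0119 [ 0.571  -0.0697  0.0162  0.2713] rms 0.616 [ 0.1  0.4 -0.6  1.  -0.2  0.1 -0.8 -0.2 -0.2  0.6  0.1  0.5  0.1 -1.1
  0.  -0.6 -0.2 -0.3 -1.4 -0.7 -0.7  0.3  1.   0.5]
-0.006 [ 0.5708 -0.0694  0.0146  0.2686] rms 0.641 [ 0.1 -0.2 -0.7  0.8 -0.2  0.4 -0.7  0.  -0.1  0.9  0.1  0.7 -0.2 -1.4
  0.3 -0.6 -0.2 -0.2 -1.4 -0.6 -0.8  0.3  0.9  0.6]
-0.0014 [ 0.5707 -0.0691  0.0134  0.2665] rms 0.7 [-0.  -0.6 -0.8  0.6 -0.1  0.6 -0.6  0.2 -0.1  1.   0.2  0.9 -0.4 -1.6
  0.6 -0.6 -0.2 -0.1 -1.3 -0.6 -0.8  0.4  0.9  0.7]
0.001 [ 0.5707 -0.069   0.0128  0.2654] rms 0.742 [-0.  -0.9 -0.9  0.5 -0.1  0.7 -0.6  0.3 -0.   1.1  0.2  1.  -0.5 -1.7
  0.7 -0.6 -0.2 -0.1 -1.3 -0.5 -0.8  0.4  0.9  0.7]
```

Request:
jog_arm([
  [[0.008,0.021,-0.025,0,0],[0.016,0.043,-0.051,0,0],[0.016,0.043,-0.051,0,0],[0.016,0.043,-0.051,0,0]],
])

```text
time_s: 16.5
eef_pos: [0.4, 0.0099, 0.3515]
ee_rot: [-2.848, -0.052, -1.26]
ft_force: [0.4, 0.1, 0.1]
grip_width: 0.0939
```

```bash
python3 st.py|sed -n '1p;5p'; python3 - <<'E'
from h import *
T=snap('top','top10');A=load('top1');W=snap('wrist','wrist10');B=load('wrist7')
g=lambda s:cv2.cvtColor(s['pixels'],cv2.COLOR_RGB2GRAY)
for n,(u,v,w,h) in dict(tipbox=(183,238,50,42),bottle=(425,238,28,34),dish=(278,276,46,46),pen=(334,272,54,30)).items():
    m=cv2.matchTemplate(g(T)[v-8:v+h+8,u-8:u+w+8],g(A)[v:v+h,u:u+w],cv2.TM_CCOEFF_NORMED);print(n,m.max().round(2),np.subtract(cv2.minMaxLoc(m)[3],8))
G=g(T).astype(float);print('L',G[224:232,250:262].mean(0).round(0).tolist(),'F',G[228:242,258:268].mean(1).round(0).tolist())
E
```

```text
16.5 [-0.269 -0.742  2.039  0.272  1.053  1.229] [0.4    0.0099 0.3515] [0.4 0.1 0.1]
tip [0.47172472 0.01360484 0.28630625] tiltdeg 47.768714037160905
tipbox 0.97 [0 0]
bottle 1.0 [0 0]
dish 0.01 [0 3]
pen 0.9 [1 0]
L [127.0, 126.0, 124.0, 120.0, 105.0, 84.0, 75.0, 72.0, 72.0, 70.0, 73.0, 71.0] F [71.0, 73.0, 71.0, 70.0, 73.0, 76.0, 95.0, 121.0, 131.0, 130.0, 130.0, 131.0, 132.0, 132.0]
```

```bash
python3 -c "
from bench import sign_off;print(sign_off())"
```

```text
the job is handed in; nothing more can be done
None
```

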